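# Set the glue on hand stamps in a ratchet press

### The job

The hand stamps on the yellow table have fresh glue under their rubber and must be pressed. Lay every stamp in the sloping trough of the stamp press, rubber down and with its grip end uphill, so that they slide down and queue from the foot stop; then push the trough sideways by its handle, all the way under the press bar until its spring detent clicks in; then tighten the press with the ratchet lever (turn it clockwise seen from above; as it has only a short swing, lift it off its teeth to swing it back, let it down and turn again) until the bar bears on the stamps and the lever comes to a solid stop, and leave the lever down on its teeth. Do not disturb the basket, the jar or the pliers.

Things in the scene. Friction and masses are not known exactly. Their poses are not given: they have to be found in the camera images.
- stamp1_mid (a point): L-shaped wooden hand stamp, about 80 g: base 60 (x) x 42 x 20 mm, thin rubber underneath, and on it an upright grip block 24 (x) x 20 (y) x 38 mm tall at the +x end (centre 18 mm to +x, end face flush). 58 mm high in all. Starts upright on the table, any yaw. Point: over the base's centre, 29 mm above the underside; x points to the grip end, z up. May be absent
- stamp2_mid (a point): L-shaped wooden hand stamp, about 80 g: base 60 (x) x 42 x 20 mm, thin rubber underneath, and on it an upright grip block 24 (x) x 20 (y) x 38 mm tall at the +x end (centre 18 mm to +x, end face flush). 58 mm high in all. Starts upright on the table, any yaw. Point: over the base's centre, 29 mm above the underside; x points to the grip end, z up. May be absent
- stamp3_mid (a point): L-shaped wooden hand stamp, about 80 g: base 60 (x) x 42 x 20 mm, thin rubber underneath, and on it an upright grip block 24 (x) x 20 (y) x 38 mm tall at the +x end (centre 18 mm to +x, end face flush). 58 mm high in all. Starts upright on the table, any yaw. Point: over the base's centre, 29 mm above the underside; x points to the grip end, z up. May be absent
- stamp4_mid (a point): L-shaped wooden hand stamp, about 80 g: base 60 (x) x 42 x 20 mm, thin rubber underneath, and on it an upright grip block 24 (x) x 20 (y) x 38 mm tall at the +x end (centre 18 mm to +x, end face flush). 58 mm high in all. Starts upright on the table, any yaw. Point: over the base's centre, 29 mm above the underside; x points to the grip end, z up. May be absent
- lane (a point): the trough's slick channel, rising at 18 degrees: 50 mm wide and 255 mm long inside, walls 14 mm with flared lips to 26 mm, a 22 mm stop at its foot, upper end open. Stamps slide down it; four fit nose to tail. Origin: channel floor, middle of the stop's inner face; x up the slope, y across, the way the trough is pushed, z square off the floor. Moves with the trough
- lane_foot (a point): the origin of the lane: middle of the foot stop's inner face, on the channel floor
- trough (a joint): how far the trough has slid along the lane's +y, m: 0 to 0.150 (hard stop). Starts near 0, clear of the bar. Slides with about 2 N; from 0.130 a spring detent resists with about 5 N, past 0.140 it pulls the trough home and holds it between 0.145 and 0.150 against 7 to 9 N
- trough_handle (a point): middle of the trough's handle: an upright black post 22 mm in diameter and 90 mm tall with a 28 mm ball on top (ball centre 18 mm above this point), 35 mm beyond the foot stop; point 105 mm above the table; it moves with the trough
- bar (a joint): how far the press bar is down, square to the lane, m: 0 raised, its pad 14.5 mm above the grips of stamps in the lane below; 3.5 mm per rad of the spindle; touches the stamps at 0.0145, ends at 0.0162 (the pad is sprung). 34 mm wide, from 30 mm up-slope of the foot stop to the lane's top, over its home position, its line 0.150 to lane +y of the trough's 0; top at most 220 mm above the table
- spindle (a joint): angle of the press spindle, rad, growing clockwise seen from above: 0 to 4.63 (solid stop, press tight); starts near 0 and stays where it is left. Has a crown of 14 round-topped teeth that the lever engages when down; turning the lever back while it is down winds the spindle back
- lever (a joint): angle of the ratchet lever, rad, growing clockwise seen from above (tightening): 0 to 1.35 between stops, starts near 0.9. At 0.675 it points level along the lane's downhill direction. Engaged, about 4 N at the knob turns it, with 0.1 rad of play. On being let down it may have to shift up to 0.22 rad (half a tooth) to drop in; turned forward slowly, it drops in at the next gap
- lift (a joint): height of the lever off its teeth, m: 0 down and engaged, free of the teeth above 0.008, at most 0.022; a spring and its weight pull it down with 7 to 8 N
- hub (a point): the lever's and spindle's vertical axis, on top of the gearbox, 150 mm above the table; fixed to the press
- lever_knob (a point): middle of the lever's knob, which can be pinched from above: an upright black cylinder 26 mm in diameter, 40 mm tall (20 mm up and down from this point), with a 32 mm cap 6 mm thick on top; it spins freely on the lever's end, 120 mm from the hub's axis; point 206 mm above the table when the lever is down. Moves with the lever
- basket_mid (a point): bystander, not part of the job, leave it alone: a brown bowl-shaped basket 130 mm wide, 55 mm high; point at its middle
- jar_mid (a point): bystander, not part of the job, leave it alone: a glass jar 68 mm wide, 85 mm high; point at its middle
- pliers_mid (a point): bystander, not part of the job, leave it alone: red-handled pliers 145 mm long, lying flat; point at the pivot

How it is judged:
By the outcome, as a careful person would: the job done as asked, in the order asked, and still so for the second after the job is handed in, with the robot touching nothing.
Of stamp1, stamp2, stamp3, stamp4 only 2 to 4 are there at a start; the rules pass over those that are not, and their reading is None.
At some moment in a run one of stamp1, stamp2, stamp3, stamp4 may be knocked a few centimetres aside while the robot is not near it.
It also fails if it takes over 210 s, if anything falls off the work surface, if the arm or the gripper's body presses on something with over 40 N, if the wrist force passes 120 N, or if a joint passes its speed limit or range.

### The arm

A 7-joint arm with a two-finger parallel gripper is mounted at the origin on the work surface. World frame = base frame: x ahead of the robot, y to its left, z up, the work surface at z = 0. Lengths are in m, angles in rad, forces in N, time in s.
With the tool pointing down it reaches from about 0.35 to 0.9 m from the base axis. Payload 8.1 kg.
Tool frame: the origin (TCP) lies midway between the tips of the shut fingers; the grasp point (between the pads) lies 19 mm behind it; z points along the fingers, y is the line along which they close (so a half turn about z gives the same grasp; the last joint's range is limited). The gripper opens to 92 mm and grips with 3 to 60 N. Pads are 19 mm wide; open, the fingers measure 130 mm over their backs; the gripper's body (75 mm by 190 mm) begins 47 mm behind the grasp point.
Start: joints at [1.193, 0.434, 0.025, 1.573, -0.012, 1.134, -0.075], TCP at [0.17, -0.602, 0.199] pointing down, gripper open.
Joint ranges: [-2.62, 2.62], [-0.44, 2.09], [-1.27, 1.32], [0.08, 2.57], [-1.32, 4.46], [0.12, 2], [-2.74, 2.74]. Speed limits (rad/s): [2.22, 2.22, 3.01, 3.01, 3.14, 3.14, 3.14].

### API

Orientations are given as a unit quaternion [x, y, z, w].
In Python, from workcell import * gives the robot as it stands. The module is installed in compiled form; this text tells all that it offers. Calls block until the motion is done:
- reach(position, orientation): joint-space move of the TCP to a pose.
- movel(position, rotation=None, speed=0.15, stop_force=None): straight line of the TCP; rotation=None keeps the orientation; speed is the mean speed in m/s. With stop_force (N) it stops when the force on the tool has changed by that much, and returns True; else False.
- movej(angles): joint-space move.
- command_gripper(opening): finger opening in m; the grip force is fixed at half the most; returns when the fingers have stopped.
- wait(seconds).
- ik(position, orientation): joint angles nearest the present ones, or None.
- get_state(): the state.
- read_camera(name): name is "side" or "top" or "wrist"; returns a dict with "image" (384x512x3 uint8, red, green, blue), "range_z" (384x512 float32, m along the optical axis (not along the pixel's ray), 0 where there is no reading), "fx", "fy", "cx", "cy" (pixels), "R" (3x3) and "t" (3): a world point X has camera coordinates R X + t. Camera axes: x right, y down, z forward; pixel columns grow to the right and rows downward; lengths in m; the calibration is good to about 2 mm. A picture is of the moment at which its call begins.
A pose or a line that the arm cannot do raises PlanningError and nothing moves.
- finish_job(): hands the job in; it is judged then, once.
The state is a dict: "clock": time; "qpos": joint angles; "joint_vel": joint speeds; "joint_torque": joint torques, N m; "tool_pos": TCP position; "tool_rot": TCP orientation; "contact_force": force on the tool from outside, world axes, zero at the start; "ft_torque": the same for the moment, N m; "finger_gap": finger opening in m; "grip_force": force on a finger pad.
Only numpy, scipy, OpenCV 4.12 (cv2) and the standard library are available. Lean on these libraries where they do the work, as an engineer would, in place of code of your own. Each camera call takes 0.05 s, during which the arm holds its last target. There are 200 camera calls.

## Working session

There is one attempt and no reset: what is moved stays moved. The work goes in short steps, each a Python script; the robot and the scene stay as the last script left them, time stands still between calls to the robot, and variables do not carry over. Pictures are saved under pics/ and viewed, at most 16 in all, crops included, and the job is handed in when it is done.

```bash
mkdir -p pics; ls
python3 - <<'E'
from workcell import *
import numpy as np, cv2
for n in ("side","top"):
    c=read_camera(n); cv2.imwrite(f"pics/{n}0.png",cv2.cvtColor(c["image"],cv2.COLOR_RGB2BGR))
    np.savez(f"pics/{n}0.npz",**c)
    print(n,c["fx"],c["cx"],c["cy"],(-np.array(c["R"]).T@c["t"]).round(3),np.array(c["R"]).round(3).tolist(),(c["range_z"]>0).mean())
s=get_state(); print(s["clock"],s["tool_pos"],s["tool_rot"],s["finger_gap"])
E
```

```text
pics
side 467.21469958259195 259.0396373821767 185.83438459064277 [0.335 1.147 1.306] [[-0.996, -0.084, -0.003], [-0.058, 0.708, -0.704], [0.061, -0.701, -0.71]] 0.9960378011067709
top 461.33637425153887 255.17090779552333 196.11480698046088 [ 0.215 -0.031  1.548] [[-0.027, -1.0, -0.016], [-0.988, 0.029, -0.15], [0.15, 0.011, -0.989]] 0.9956919352213541
0.1 [ 0.16938994 -0.60113468  0.19874652] [ 9.90581044e-01  1.36926072e-01 -1.70371123e-04 -6.45732081e-04] 0.09178925447245305
```

View pics/top0.png

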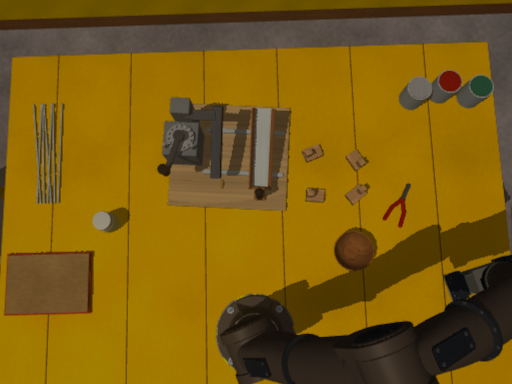

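View pics/side0.png

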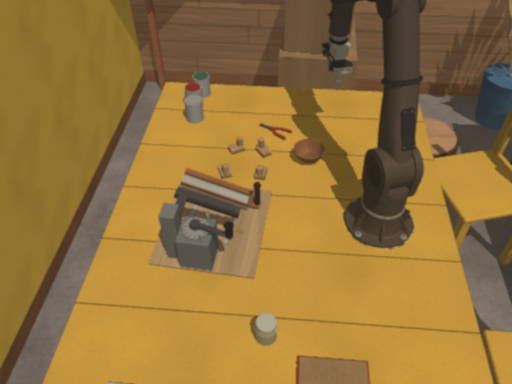

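The top view shows four stamps at about (313,153), (357,159), (316,195) and (357,194). The trough is at (262,148) with its handle at (260,192), and the lever knob is at (165,168). In the side view the lane rises towards +x. I'll locate everything roughly from the depth readings, then look closer with the wrist camera.

```bash
cat > h.py <<'E'
from workcell import *
import numpy as np, cv2
from scipy.spatial.transform import Rotation as Ro
def cloud(c):
    R=np.array(c["R"]);t=np.array(c["t"]);z=np.array(c["range_z"],float)
    v,u=np.mgrid[0:z.shape[0],0:z.shape[1]]
    P=np.stack([(u-c["cx"])/c["fx"]*z,(v-c["cy"])/c["fy"]*z,z],-1)
    return (P-t)@R
def down(yaw):  # tool down, tool y (closing line) at angle yaw from world y
    return (Ro.from_euler('z',yaw)*Ro.from_euler('x',np.pi)).as_quat()
def save(c,name,crop=None,k=1):
    im=cv2.cvtColor(c["image"],cv2.COLOR_RGB2BGR)
    if crop: im=im[crop[1]:crop[3],crop[0]:crop[2]]
    cv2.imwrite("pics/"+name,cv2.resize(im,None,fx=k,fy=k,interpolation=cv2.INTER_CUBIC))
E
python3 - <<'E'
from h import *
c=dict(np.load("pics/top0.npz")); P=cloud(c)
t=P[100:330,100:460].reshape(-1,3); flat=t[abs(t[:,2])<.01]; print("table",flat[:,2].mean(),flat[:,2].std())
m=((P[...,2]>.010)&(P[...,2]<.09)).astype(np.uint8)
n,l,st,ce=cv2.connectedComponentsWithStats(m)
for i in range(1,n):
    if st[i,4]>30:
        q=P[l==i]; print(st[i],q.mean(0).round(3),q[:,2].max().round(3))
for n,(u,v) in dict(foot=(260,192),knob=(165,168),hub=(181,137),ltop=(264,110),lbot=(260,183)).items():
    print(n,P[v,u].round(3))
w=read_camera("wrist"); s=get_state()
R=np.array(w["R"]); cam=-R.T@w["t"]; T=Ro.from_quat(s["tool_rot"])
print("cam in tool",T.inv().apply(cam-s["tool_pos"]).round(3),(R@T.as_matrix()).round(3).tolist(),w["fx"],w["cx"],w["cy"])
E
```

```text
table 0.00034144777938023156 0.003706876385623983
[430  78  27  25 262] [ 0.772 -0.641  0.054] 0.09
[458  82  28  26 310] [ 0.757 -0.737  0.051] 0.089
[400  85  28  25 256] [ 0.753 -0.541  0.051] 0.09
[194 104  21   7  64] [0.766 0.158 0.014] 0.023
[ 168  106  122  105 6464] [0.552 0.045 0.025] 0.09
[302 145  21  17 223] [ 0.588 -0.21   0.028] 0.062
[346 150  20  21 232] [ 0.558 -0.354  0.028] 0.067
[346 184  21  21 247] [ 0.444 -0.35   0.028] 0.065
[383 184  27  44 218] [ 0.398 -0.492  0.014] 0.023
[306 189  19  14 229] [ 0.443 -0.212  0.028] 0.067
[ 93 212  26  21 438] [0.369 0.471 0.069] 0.09
[334 231  41  41 994] [ 0.256 -0.331  0.032] 0.064
[   5  252   87   64 5044] [0.177 0.676 0.018] 0.032
[ 218  296   76   72 1408] [0.054 0.006 0.022] 0.088
foot [ 0.442 -0.03   0.135]
knob [0.505 0.246 0.233]
hub [0.611 0.207 0.185]
ltop [ 0.716 -0.05   0.106]
lbot [ 0.486 -0.03   0.045]
cam in tool [ 0.075 -0.    -0.186] [[0.0, 1.0, 0.001], [-0.96, 0.001, -0.279], [-0.279, -0.001, 0.96]] 292.8830827641314 256.52407634687756 192.02508392694364
```

Run:
```python
from h import *
print(get_state()["clock"])
for n,p,y in (("ws",(0.46,-0.28,0.24),0.0),("wp",(0.50,0.03,0.33),0.0)):
    reach(p,down(y)); wait(.3)
    c=read_camera("wrist"); np.savez(f"pics/{n}.npz",**c); save(c,n+".png")
    s=get_state(); print(s["clock"],s["tool_pos"].round(4),s["qpos"].round(2))
    P=cloud(c); z=P[...,2]; f=abs(z)<.012; print("table",np.median(z[f]),z[f].std())
```

```text
0.15
2.1 [ 0.4598 -0.2804  0.2399] [ 0.53  0.27 -0.1   1.72  0.03  1.16 -1.15]
table 0.0008744570280051308 0.0019600809463748213
3.6833 [0.5    0.0294 0.3298] [ 0.08  0.17 -0.29  1.63  0.05  1.35 -1.79]
table 0.0010053676393523229 0.002657033750112715
```

View pics/ws.png

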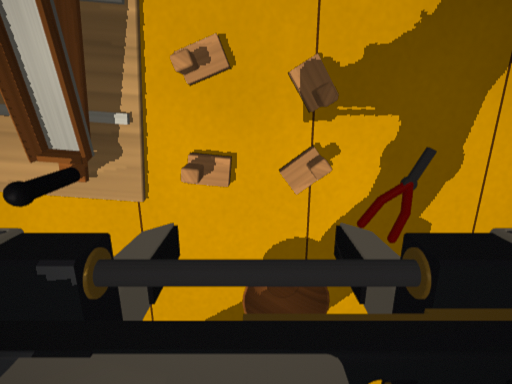

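View pics/wp.png

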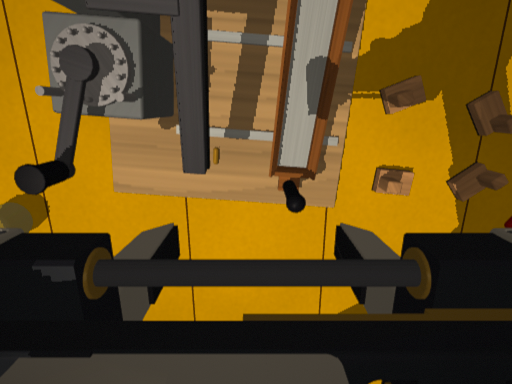

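The first wrist view shows stamps at (200,58), (315,82), (208,170) and (305,170), with grip blocks at left, lower right, left and right. The second shows the lane floor in white, its stop at (293,172), the handle at (293,203) and the lever knob at (32,178). Next I'll measure all of these.

```bash
cat >> h.py <<'E'
def stamps(c,top=False):
    """poses (x,y,yaw,n,size) of the stamps on the table, yaw of the grip end"""
    P=cloud(c); im=c["image"].astype(int); out=[]
    m=(P[...,2]>.009)&(P[...,2]<.075)&(P[...,0]>.3)&(P[...,0]<.72)&(P[...,1]<-.14)&(P[...,1]>-.46)
    n,l,st,_=cv2.connectedComponentsWithStats(m.astype(np.uint8))
    for i in range(1,n):
        q=P[l==i]
        if st[i,4]<(100 if top else 300) or np.ptp(q[:,0])>.085 or np.ptp(q[:,1])>.085: continue
        hi=q[q[:,2]>.045][:,:2].mean(0)
        (cx,cy),(w,h),a=cv2.minAreaRect((q[:,:2]*1000).astype(np.float32))
        a=np.radians(a)+(0 if w>h else np.pi/2); d=hi-np.array([cx,cy])/1000
        if d@[np.cos(a),np.sin(a)]<0: a+=np.pi
        out.append((cx/1000,cy/1000,(a+np.pi)%(2*np.pi)-np.pi,hi.round(4),(round(w),round(h)),round(np.linalg.norm(d),4)))
    return out
E
python3 - <<'E'
from h import *
for n in("ws","wp"):
    c=dict(np.load(f"pics/{n}.npz")); print(n)
    for s in stamps(c): print(s)
P=cloud(c); im=c["image"].astype(int); hsv=cv2.cvtColor(c["image"],cv2.COLOR_RGB2HSV)
v,u=np.mgrid[0:384,0:512]
m=(hsv[...,1]<50)&(hsv[...,2]>80)&(u>260)&(u<350)&(v<180)&(P[...,2]>.02)&(P[...,2]<.2)
n,l,st,_=cv2.connectedComponentsWithStats(m.astype(np.uint8)); i=1+np.argmax(st[1:,4]); q=P[l==i]
A=np.c_[q[:,:2],np.ones(len(q))]; k=np.linalg.lstsq(A,q[:,2],rcond=None)[0]; r=q[:,2]-A@k
g=abs(r)<.006; q=q[g]; A=A[g]; k=np.linalg.lstsq(A,q[:,2],rcond=None)[0]
nrm=np.array([-k[0],-k[1],1]); nrm/=np.linalg.norm(nrm); print("floor",st[i],"slope deg",np.degrees(np.arccos(nrm[2])),"resid",(q[:,2]-A@k).std())
(cx,cy),(w,h),a=cv2.minAreaRect((q[:,:2]*1000).astype(np.float32)); print("rect",cx,cy,w,h,a)
up=-np.array([nrm[0],nrm[1]]); print("uphill yaw deg",np.degrees(np.arctan2(up[1],up[0])))
# per-x-slice edges
for x in np.arange(q[:,0].min(),q[:,0].max(),.02):
    s=q[abs(q[:,0]-x-.01)<.01]; print(round(x+.01,3),s[:,1].min().round(4),s[:,1].max().round(4),s[:,2].mean().round(4))
print("xmin",np.percentile(q[:,0],[0,.5,1,2]).round(4))
for nm,(uu,vv,rad) in dict(knob=(32,178,14),ball=(293,203,6)).items():
    s=(u-uu)**2+(v-vv)**2<rad**2; t=P[s]; zt=np.percentile(t[:,2],95); t=t[t[:,2]>zt-.012]; print(nm,zt.round(4),t.min(0).round(4),t.max(0).round(4),((t.min(0)+t.max(0))/2).round(4))
t=P[(u>15)&(u<215)&(v<185)]
for lo,hi in((.14,.16),(.16,.18),(.18,.2),(.2,.22),(.22,.24),(.24,.3)):
    b=t[(t[:,2]>lo)&(t[:,2]<hi)]; 
    if len(b):print(lo,len(b),b.min(0).round(3),b.max(0).round(3))
E
```

```text
ws
(0.5932571411132812, -0.20947320556640625, np.float64(1.941427024252138), array([ 0.586 , -0.1942]), (42, 60), np.float64(0.0169))
(0.5641025390625, -0.35520965576171876, np.float64(-2.5869858944713746), array([ 0.5487, -0.3634]), (60, 42), np.float64(0.0175))
(0.44705572509765623, -0.3486822204589844, np.float64(-0.9236986488082977), array([ 0.4592, -0.3617]), (43, 60), np.float64(0.0179))
(0.4478057861328125, -0.21169583129882813, np.float64(1.4757812638455405), array([ 0.451 , -0.1951]), (60, 42), np.float64(0.0169))
wp
(0.5932068481445313, -0.20882713317871093, np.float64(1.9434431703553825), array([ 0.5867, -0.1896]), (42, 61), np.float64(0.0203))
(0.5645570678710937, -0.35465155029296874, np.float64(-2.5641098067607846), array([ 0.5485, -0.3562]), (60, 44), np.float64(0.0162))
(0.4469112243652344, -0.34790701293945314, np.float64(-0.9094737733198031), array([ 0.4589, -0.3591]), (44, 61), np.float64(0.0164))
(0.44784576416015626, -0.21104483032226562, np.float64(1.4707895678563503), array([ 0.4509, -0.191 ]), (61, 42), np.float64(0.0203))
floor [ 278    0   60  168 4654] slop
[... 280 characters left out ...]
9 -0.0115 0.0573
0.569 -0.0584 -0.0129 0.0635
0.589 -0.0461 -0.0138 0.0701
0.609 -0.0424 -0.0166 0.0765
0.629 -0.0495 -0.0181 0.0831
0.649 -0.0658 -0.0193 0.0899
0.669 -0.0675 -0.0205 0.0963
0.689 -0.0687 -0.0228 0.1029
0.709 -0.0689 -0.024 0.1066
xmin [0.4789 0.4823 0.484  0.4861]
knob 0.2342 [0.494  0.0292 0.2225] [0.5752 0.2664 0.5157] [0.5346 0.1478 0.3691]
ball 0.1383 [ 0.4418 -0.0273  0.1288] [ 0.4556 -0.0139  0.1391] [ 0.4487 -0.0206  0.1339]
0.14 6334 [0.491 0.085 0.14 ] [0.678 0.275 0.16 ]
0.16 5438 [0.495 0.08  0.16 ] [0.679 0.262 0.18 ]
0.18 6193 [0.494 0.081 0.18 ] [0.678 0.266 0.2  ]
0.2 528 [0.493 0.084 0.2  ] [0.672 0.259 0.22 ]
0.22 627 [0.498 0.239 0.22 ] [0.521 0.27  0.235]
```

```bash
cat >> h.py <<'E'
PSI=-.0825; SL=np.radians(18)
LR=Ro.from_euler('z',PSI)*Ro.from_euler('y',-SL)      # lane axes: x up slope, y across, z off floor
L0=np.array([.4822,-.0290,.0362])
def lane(x,y,z): return L0+LR.apply([x/1000,y/1000,z/1000])
H=32  # TCP above the stamp's underside, mm
def transfer(i,margin):
    reach((.46,-.28,.24),down(0)); wait(.15); c=read_camera("wrist"); S=stamps(c)
    S.sort(key=lambda s:-s[1]); x,y,a=S[0][:3]; print("stamps",len(S),"take",np.round(S[0][:3],3),S[0][4])
    g=np.array([x+.018*np.cos(a),y+.018*np.sin(a)])
    X=30+60*i+margin+18
    for f in (0,np.pi):
        yw=(a+f+np.pi)%(2*np.pi)-np.pi; qa=down(yw); qb=(LR*Ro.from_euler('z',f)*Ro.from_euler('x',np.pi)).as_quat()
        if ik([*g,H/1000],qa) is not None and ik([*g,.14],qa) is not None and ik(lane(X,0,H),qb) is not None: break
    else: raise SystemExit("no ik")
    command_gripper(.06); reach([*g,.14],qa); movel([*g,H/1000]); command_gripper(0.0)
    s=get_state(); print("gap",s["finger_gap"],"grip",s["grip_force"])
    if s["finger_gap"]<.015: raise SystemExit("missed")
    movel([*g,.2],speed=.25)
    reach(lane(X,0,H+120),qb); movel(lane(X,0,H+12),speed=.2); wait(.1)
    hit=movel(lane(X,0,H-4),speed=.03,stop_force=3)
    s=get_state(); d=LR.inv().apply(s["tool_pos"]-L0)*1000; print("touch",hit,d.round(1))
    command_gripper(.05); movel(s["tool_pos"]+LR.apply([0,0,.12]),speed=.25)
    print("clock",get_state()["clock"])
def press_view(name):
    reach((.50,.03,.33),down(0)); wait(.2); c=read_camera("wrist"); np.savez(f"pics/{name}.npz",**c); save(c,name+".png")
E
python3 - <<'E'
from h import *
transfer(0,20); press_view("p1")
E
```

```text
stamps 4 take [ 0.593 -0.21   1.94 ] (42, 60)
gap 0.0003207819939997123 grip 0.0missed
```

Run:
```python
from h import *
s=get_state(); print(s["clock"],s["tool_pos"],Ro.from_quat(s["tool_rot"]).as_matrix().round(3).tolist(),s["contact_force"])
c=read_camera("wrist"); save(c,"miss.png")
```

```text
9.1 [ 0.58679486 -0.19276953  0.03198982] [[-0.361, 0.932, -0.0], [0.932, 0.361, 0.0], [0.0, -0.0, -1.0]] [-0.4877908  -0.75993088 -0.43241604]
```

View pics/miss.png

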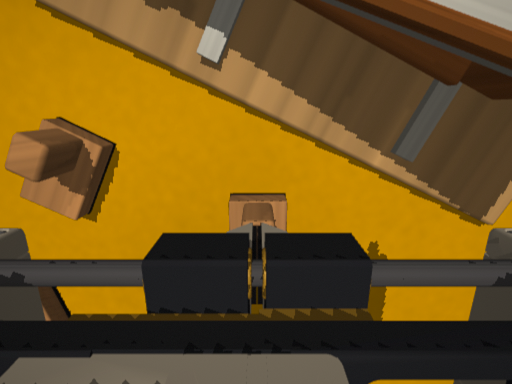

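The fingers shut just behind the grip block, so the stamp now lies ahead of the gripper: base at about (258,205). It may have been knocked aside or squeezed out. I'll raise the arm and re-measure.

Run:
```python
from h import *
s=get_state(); p=s["tool_pos"]
command_gripper(.06); movel([p[0],p[1],.14]); c=read_camera("wrist")
print([np.round(x[:3],3).tolist()+[x[4]] for x in stamps(c)])
reach((.46,-.28,.24),down(0)); wait(.15); c=read_camera("wrist"); save(c,"ws2.png")
for x in stamps(c): print(np.round(x[:3],3),x[3:])
print(get_state()["clock"])
```

```text
[[0.449, -0.212, 1.47, (61, 42)], [0.594, -0.209, 1.933, (42, 59)], [0.575, -0.355, -2.597, (42, 34)]]
[ 0.593 -0.21   1.949] (array([ 0.5861, -0.1942]), (42, 60), np.float64(0.0169))
[ 0.564 -0.355 -2.587] (array([ 0.5488, -0.3634]), (60, 43), np.float64(0.0174))
[ 0.447 -0.348 -0.923] (array([ 0.4591, -0.3617]), (42, 60), np.float64(0.0179))
[ 0.448 -0.212  1.473] (array([ 0.4509, -0.1952]), (60, 43), np.float64(0.0167))
12.6833
```

View pics/ws2.png

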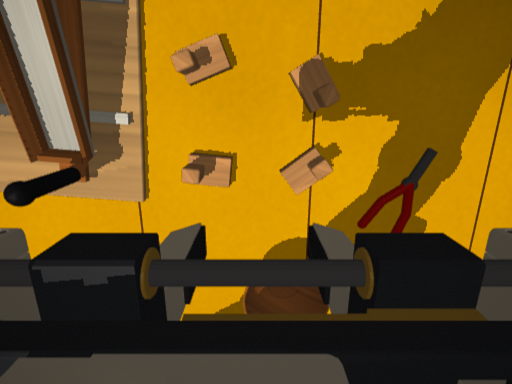

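Run:
```python
from h import *
command_gripper(0.03); c=read_camera("wrist"); s=get_state(); T=Ro.from_quat(s["tool_rot"])
P=T.inv().apply((cloud(c)-s["tool_pos"]).reshape(-1,3)).reshape(384,512,3)*1000
save(c,"fing.png",(130,180,390,340),2)
z=c["range_z"]; print("nan frac",(z==0).mean(),s["finger_gap"])
for v in range(200,330,8): print(v,[ (P[v,u].round(0).astype(int).tolist() if z[v,u]>0 else 0) for u in (200,225,235,280)])
m=(abs(P[...,0])<25)&(abs(P[...,1])<45)&(P[...,2]<100)&(P[...,2]>-60)&(z>0)
q=P[m]; print(len(q)); 
if len(q): print(np.percentile(q,[0,1,50,99,100],axis=0).round(1))
```

```text
nan frac 0.003941853841145833 0.029823438115489608
200 [[-60, -86, 237], [-61, -48, 238], [-61, -33, 239], [-61, 35, 238]]
208 [[-74, -87, 239], [-74, -49, 240], [-74, -33, 240], [-74, 36, 240]]
216 [[-87, -88, 239], [-87, -49, 240], [-87, -34, 239], [-87, 36, 240]]
224 [[-100, -88, 239], [11, -18, -30], [-100, -34, 239], [-100, 36, 239]]
232 [[11, -30, -42], [9, -17, -38], [-114, -34, 240], [-114, 37, 241]]
240 [[36, -18, -103], [9, -16, -47], [-127, -34, 239], [-127, 37, 239]]
248 [[34, -17, -106], [9, -15, -56], [-141, -35, 239], [-141, 37, 238]]
256 [[34, -17, -109], [6, -15, -59], [-156, -35, 239], [-156, 38, 239]]
264 [[31, -16, -110], [30, -9, -108], [30, -7, -108], [31, 7, -109]]
272 [[30, -16, -112], [29, -9, -111], [29, -6, -110], [30, 7, -111]]
280 [[27, -17, -111], [27, -9, -111], [27, -6, -111], [27, 7, -112]]
288 [[24, -17, -111], [-8, -15, -64], [-215, -36, 238], [-212, 39, 234]]
296 [[23, -16, -113], [-230, -53, 238], [-230, -36, 238], [-226, 39, 233]]
304 [[18, -17, -110], [-248, -54, 241], [-247, -37, 239], [-236, 38, 225]]
312 [[15, -17, -110], [-262, -54, 239], [-263, -37, 239], [-246, 38, 218]]
320 [[21, -15, -121], [22, -8, -122], [22, -6, -122], [21, 6, -121]]
328 [[25, -13, -129], [25, -8, -129], [26, -5, -130], [25, 5, -129]]
1388
[[-10.5 -30.9 -60. ]
 [ -6.8 -28.  -59.7]
 [ 10.5 -15.  -45.4]
 [ 11.3  27.8 -28.9]
 [ 11.5  31.  -27.6]]
```

View pics/fing.png

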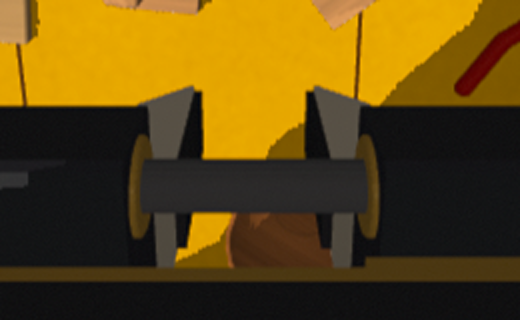

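Run:
```python
from h import *
for g in (0.092,.06,.02,0.0):
    command_gripper(g); c=read_camera("wrist"); s=get_state(); T=Ro.from_quat(s["tool_rot"])
    P=T.inv().apply((cloud(c)-s["tool_pos"]).reshape(-1,3)).reshape(384,512,3)*1000
    q=P[(abs(P[...,0])<14)&(abs(P[...,1])<75)&(P[...,2]<100)&(P[...,2]>-70)]
    t=q[q[:,2]>q[:,2].max()-6]
    print(g,s["finger_gap"].round(4),"tip z",np.sort(q[:,2])[-5:].round(1),"tip y",t[:,1].min().round(1),t[:,1].max().round(1),"inner",abs(t[:,1]).min().round(1),"x",t[:,0].min().round(1),t[:,0].max().round(1))
print(s["clock"])
```

```text
Traceback (most recent call last):
AttributeError: 'float' object has no attribute 'round'
```

Run:
```python
from h import *
for g in (0.06,.02,0.0):
    command_gripper(g); c=read_camera("wrist"); s=get_state(); T=Ro.from_quat(s["tool_rot"])
    P=T.inv().apply((cloud(c)-s["tool_pos"]).reshape(-1,3)).reshape(384,512,3)*1000
    q=P[(abs(P[...,0])<14)&(abs(P[...,1])<75)&(P[...,2]<100)&(P[...,2]>-70)]
    t=q[q[:,2]>q[:,2].max()-6]
    print(g,s["finger_gap"],"tip z",np.sort(q[:,2])[-5:].round(1),"tip y",t[:,1].min().round(1),t[:,1].max().round(1),"inner",abs(t[:,1]).min().round(1),"x",t[:,0].min().round(1),t[:,0].max().round(1))
print(s["clock"])
```

```text
0.06 0.05984573275990357 tip z [-27.8 -27.5 -27.2 -27.1 -26.9] tip y -38.7 38.0 inner 29.7 x -9.9 11.0
0.02 0.019675512788787652 tip z [-28.2 -28.1 -27.8 -27.6 -27.6] tip y -18.9 19.3 inner 9.8 x -4.1 11.0
0.0 0.0006873234801754477 tip z [-28.2 -28.2 -28.1 -28.1 -27.3] tip y -7.8 8.1 inner 0.2 x 8.6 11.2
16.7917
```

The fingertips sit a constant 27.5 mm behind the reported TCP, which explains the shut fingers passing just over the 58 mm block. I'll correct for that offset and retry.

```bash
sed -i 's/^H=32.*/D=27.5  # real fingertips lie this far behind the reported TCP, mm\nH=32-D  # TCP above the stamp underside, mm (tips 32 mm up)/' h.py
python3 - <<'E'
from h import *
transfer(0,20); press_view("p1")
c=dict(np.load("pics/p1.npz")); P=(LR.inv().apply((cloud(c)-L0).reshape(-1,3))*1000)
q=P[(abs(P[:,1])<24)&(P[:,2]>40)&(P[:,2]<65)&(P[:,0]>0)&(P[:,0]<260)]; print(len(q),q.min(0).round(),q.max(0).round())
E
```

```text
stamps 4 take [ 0.593 -0.209  1.944] (43, 60)
gap 0.019885123905725156 grip 29.986421763896942
touch True [68.2 -0.1  2.4]
clock 26.9583
288 [ 34. -10.  40.] [58. 11. 59.]
```

View pics/p1.png

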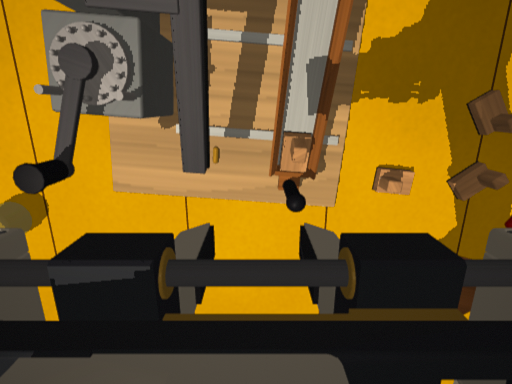

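The first stamp slid to the foot stop: its grip is at (298,150) and runs 34–58 mm up the lane. Next come the other three.

Run:
```python
from h import *
for i,m in ((1,15),(2,15),(3,10)): transfer(i,m)
press_view("p4")
c=dict(np.load("pics/p4.npz")); P=(LR.inv().apply((cloud(c)-L0).reshape(-1,3))*1000)
for i in range(4):
    q=P[(abs(P[:,1])<24)&(P[:,2]>40)&(P[:,2]<65)&(P[:,0]>60*i)&(P[:,0]<60*i+60)]; print(len(q),q.min(0).round(),q.max(0).round())
```

```text
stamps 3 take [ 0.448 -0.212  1.474] (60, 43)
gap 0.019950479140883808 grip 29.98036801815033
touch True [ 1.23e+02 -1.00e-01  2.70e+00]
clock 37.95
stamps 2 take [ 0.447 -0.348 -0.923] (42, 60)
gap 0.019989638550599972 grip 29.997535943984985
touch True [183.   -0.    2.7]
clock 46.975
stamps 1 take [ 0.564 -0.355 -2.587] (60, 42)
gap 0.019934114108844585 grip 29.96598869562149
touch True [238.2   0.3   2.6]
clock 59.45
291 [34. -7. 40.] [59. 14. 59.]
341 [95. -8. 40.] [118.  12.  59.]
421 [154. -10.  41.] [178.  11.  59.]
378 [214. -10.  40.] [232.  10.  60.]
```

View pics/p4.png

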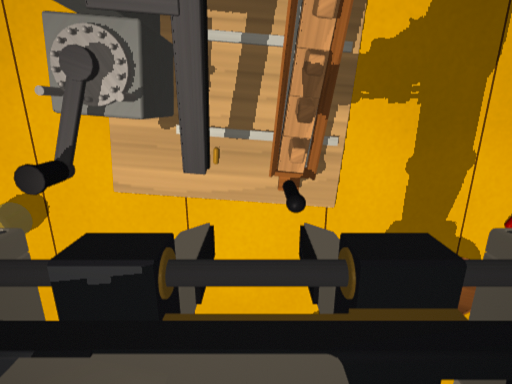

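All four stamps queue nose to tail from the stop, with grips at 34–59, 95–118, 154–178 and 214–238 mm up the lane. Before pushing I'll check the bar's lower end and the handle.

Run:
```python
from h import *
c=dict(np.load("pics/p4.npz")); W=cloud(c).reshape(-1,3); P=LR.inv().apply(W-L0)*1000
b=(P[:,1]>128)&(P[:,1]<172)&(W[:,2]>.09)&(W[:,0]<.62)&(W[:,2]<.25)
for lo in np.arange(.46,.62,.02):
    s=b&(W[:,0]>=lo)&(W[:,0]<lo+.02)
    if s.sum(): print(round(lo,2),s.sum(),"z",W[s,2].min().round(3),W[s,2].max().round(3),"y",W[s,1].min().round(3),W[s,1].max().round(3),"xmin",W[s,0].min().round(3))
for n in ("p4","p1","ws"):
    c=dict(np.load(f"pics/{n}.npz")); W=cloud(c).reshape(-1,3)
    s=(W[:,2]>.105)&(W[:,2]<.145)&(abs(W[:,0]-.45)<.03)&(abs(W[:,1]+.024)<.03); print(n,s.sum(),W[s].min(0).round(4),W[s].max(0).round(4))
    s=(W[:,2]>.21)&(W[:,2]<.24)&(abs(W[:,0]-.5)<.04)&(W[:,1]>.2)&(W[:,1]<.3); 
    if s.sum(): print(" knob",s.sum(),W[s].min(0).round(4),W[s].max(0).round(4))
s=get_state(); p=s["tool_pos"]
for q in (down(PSI),down(PSI+np.pi/2)): print(ik([.44,-.06,.085-D/1000],q),ik([.45,.11,.085-D/1000],q))
```

```text
0.48 134 z 0.139 0.145 y 0.099 0.126 xmin 0.491
0.5 320 z 0.142 0.151 y 0.097 0.125 xmin 0.501
0.52 344 z 0.148 0.157 y 0.095 0.124 xmin 0.52
0.54 397 z 0.155 0.165 y 0.094 0.122 xmin 0.54
0.56 440 z 0.162 0.171 y 0.091 0.121 xmin 0.56
0.58 482 z 0.168 0.178 y 0.09 0.12 xmin 0.58
0.6 551 z 0.174 0.184 y 0.088 0.118 xmin 0.6
p4 332 [ 0.4326 -0.0379  0.105 ] [ 0.4591 -0.0114  0.1389]
 knob 1051 [0.4901 0.2393 0.2101] [0.5213 0.2717 0.2348]
p1 329 [ 0.4338 -0.0379  0.1052] [ 0.4591 -0.0115  0.1387]
 knob 1065 [0.4898 0.239  0.2101] [0.5215 0.2704 0.2348]
ws 809 [ 0.4323 -0.0401  0.105 ] [ 0.459  -0.0149  0.1396]
[-0.63934166  0.44727582  0.8753129   2.20994654 -0.53653395  0.70707912
 -1.04401122] [-0.98447473  0.47092849  0.85185993  2.16580989 -0.5392825   0.72731553
 -1.42296234]
[-0.51648347  0.39572072  0.69122593  2.20222188 -0.40735798  0.66905718
  0.37943795] [-0.86660993  0.42112237  0.67393528  2.15813742 -0.41267443  0.68941396
  0.00653801]
```

Run:
```python
from h import *
ey=LR.apply([0,1,0]); ex=np.array([np.cos(PSI),np.sin(PSI),0])
h=np.array([.446,-.0245,.088-D/1000]); q=down(PSI); command_gripper(0)
a=h-.005*ex-.06*ey
reach(a+[0,0,.1],q); movel(a); wait(.1)
hit=movel(a+.05*ey,speed=.03,stop_force=1.5); s=get_state(); off=(s["tool_pos"]-h)@ey; print("contact",hit,off,s["contact_force"].round(1))
p=a+ey*((s["tool_pos"]-a)@ey)
hit=movel(p+.152*ey,speed=.06,stop_force=15); s=get_state(); print("end",hit,(s["tool_pos"]-h)@ey-off,s["contact_force"].round(1))
wait(.2); b=s["tool_pos"]-.03*ey; movel(b); movel(b+[0,0,.14],speed=.25)
reach((.48,.03,.33),down(0)); wait(.2); c=read_camera("wrist"); np.savez("pics/push.npz",**c); save(c,"push.png")
W=cloud(c).reshape(-1,3); s=(W[:,2]>.105)&(W[:,2]<.145)&(abs(W[:,0]-.45)<.03)&(abs(W[:,1]-.11)<.06); print(s.sum(),W[s].min(0).round(4),W[s].max(0).round(4))
print(get_state()["clock"])
```

```text
contact True -0.03213627086365513 [-0.2  0.4  0.7]
end True 0.13880373444455424 [-0.1 -2.7  2.4]
344 [0.4434 0.1009 0.1053] [0.4694 0.1279 0.139 ]
68.375
```

View pics/push.png

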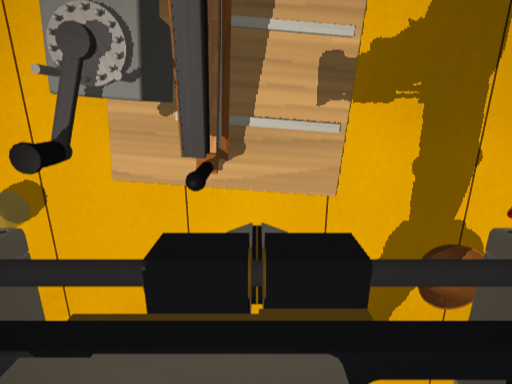

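The handle is at (200,176), about 0.139 m along, so it stopped on the force limit inside the detent and isn't home yet. I'll push again with a higher limit.

Run:
```python
from h import *
ey=LR.apply([0,1,0]); ex=np.array([np.cos(PSI),np.sin(PSI),0])
h0=np.array([.446,-.0245,.088-D/1000]); q=down(PSI)
a=h0-.005*ex+(.139-.06)*ey
reach(a+[0,0,.14],q); movel(a); wait(.1)
hit=movel(a+.082*ey,speed=.04,stop_force=30); s=get_state(); print("end",hit,(s["tool_pos"]-a)@ey,s["contact_force"].round(1))
wait(.2); print(get_state()["contact_force"].round(1)); b=s["tool_pos"]-.04*ey; movel(b); movel(b+[0,0,.14],speed=.25)
reach((.48,.03,.33),down(0)); wait(.2); c=read_camera("wrist"); np.savez("pics/push2.npz",**c)
W=cloud(c).reshape(-1,3); s=(W[:,2]>.105)&(W[:,2]<.145)&(abs(W[:,0]-.45)<.03)&(abs(W[:,1]-.11)<.06); print(s.sum(),W[s].min(0).round(4),W[s].max(0).round(4))
print(get_state()["clock"])
```

```text
end True 0.027434815278179415 [ 0.7 -5.1  2.8]
[-0.5 -4.7  3.7]
345 [0.4431 0.1004 0.1051] [0.4693 0.1274 0.1387]
73.3333
```

The trough is at its hard stop: 30 N moved it no further. By the bar's line it began at about 0.008, so it now sits near 0.148. Next I'll measure the hub axis and lever angle.

Run:
```python
from h import *
for n in ("push","p4"):
    c=dict(np.load(f"pics/{n}.npz")); Pc=cloud(c); W=Pc.reshape(-1,3)
    b=LR.inv().apply(W-L0)*1000; s=(b[:,1]>115)&(b[:,1]<172)&(W[:,2]>.135)&(W[:,2]<.17)&(W[:,0]>.495)&(W[:,0]<.56); print(n,"bar lane y",np.percentile(b[s,1],[2,50,98]).round(1))
    for z0,z1 in ((.178,.20),(.20,.222),(.222,.24)):
        s=(W[:,2]>z0)&(W[:,2]<z1)&(W[:,0]>.47)&(W[:,0]<.68)&(W[:,1]>.15)&(W[:,1]<.3); q=W[s]; print(z0,len(q),q.min(0).round(4),q.max(0).round(4))
    s=(W[:,2]>.178)&(W[:,2]<.2)&(W[:,0]>.59)&(W[:,0]<.68)&(W[:,1]>.15)&(W[:,1]<.3); (x,y),r=cv2.minEnclosingCircle((W[s][:,:2]*1000).astype(np.float32)); print("hub boss",x,y,r)
    s=(W[:,2]>.226)&(abs(W[:,0]-.506)<.03)&(abs(W[:,1]-.254)<.03)&(W[:,2]<.24); (x,y),r=cv2.minEnclosingCircle((W[s][:,:2]*1000).astype(np.float32)); print("cap",x,y,r,np.median(W[s][:,2]))
    # dial ring
    s=(W[:,2]>.150)&(W[:,2]<.175)&(W[:,0]>.56)&(W[:,0]<.69)&(W[:,1]>.16)&(W[:,1]<.28); q=W[s]; print("crown",len(q),np.percentile(q,[0,2,98,100],axis=0).round(4).tolist())
```

```text
push bar lane y [125.5 139.2 155.2]
0.178 3414 [0.4928 0.1721 0.178 ] [0.6362 0.2671 0.1999]
0.2 356 [0.4925 0.2417 0.2   ] [0.5183 0.2551 0.2219]
0.222 911 [0.49   0.2394 0.2222] [0.5213 0.2709 0.235 ]
hub boss 591.4024658203125 221.0863800048828 46.012176513671875
cap 505.6774597167969 254.78036499023438 16.157747268676758 0.23273022503162405
crown 6532 [[0.5616, 0.1601, 0.15], [0.5672, 0.1656, 0.1501], [0.664, 0.2679, 0.1698], [0.6654, 0.2744, 0.175]]
p4 bar lane y [125.7 139.2 155.2]
0.178 3728 [0.4929 0.1502 0.178 ] [0.6775 0.2664 0.2   ]
0.2 368 [0.494  0.1503 0.2   ] [0.6718 0.2611 0.222 ]
0.222 864 [0.4901 0.2393 0.222 ] [0.5213 0.2717 0.2348]
hub boss 631.024169921875 208.38070678710938 70.171142578125
cap 505.7874450683594 255.3414764404297 16.329917907714844 0.23277489211954366
crown 6963 [[0.5623, 0.1607, 0.15], [0.5682, 0.1652, 0.1501], [0.6758, 0.2673, 0.1699], [0.678, 0.2734, 0.175]]
```

```bash
cat >> h.py <<'E'
def lever_pose(c,k):
    W=cloud(c).reshape(-1,3)
    s=(W[:,2]>.226)&(W[:,2]<.24)&(np.linalg.norm(W[:,:2]-k,axis=1)<.035); (x,y),r=cv2.minEnclosingCircle((W[s][:,:2]*1000).astype(np.float32)); return np.array([x,y])/1000
E
python3 - <<'E'
from h import *
for n in ("push","push2","p4"):
    c=dict(np.load(f"pics/{n}.npz")); W=cloud(c).reshape(-1,3); k=lever_pose(c,[.506,.255])
    s=(W[:,2]>.176)&(W[:,2]<.2)&(W[:,0]>.535)&(W[:,0]<.64)&(W[:,1]>.17)&(W[:,1]<.26); q=W[s]; m=[]
    for x in np.arange(.535,.635,.01):
        t=q[(q[:,0]>=x)&(q[:,0]<x+.01)]
        if len(t): m.append((x+.005,(t[:,1].min()+t[:,1].max())/2,np.ptp(t[:,1])))
    m=np.array(m); print(m.round(4).tolist()); g=m[:,0]<.60; f=np.polyfit(m[g,0],m[g,1],1); d=np.array([1,f[0]])/np.hypot(1,f[0])
    print(n,"knob",k,"slope",f[0],"hub",(k+.12*d).round(4),"line y at knob",np.polyval(f,k[0]), "angle",.675+np.pi+PSI-np.arctan2(-d[1],-d[0])%(2*np.pi))
E
```

```text
[[0.54, 0.243, 0.0217], [0.55, 0.2402, 0.0216], [0.56, 0.2362, 0.021], [0.57, 0.2333, 0.0207], [0.58, 0.2067, 0.0684], [0.59, 0.216, 0.0879], [0.6, 0.2328, 0.0541], [0.61, 0.216, 0.0334], [0.62, 0.2169, 0.0358], [0.63, 0.2168, 0.0327]]
push knob [0.50567746 0.25478036] slope -0.6814225806955224 hub [0.6048 0.1872] line y at knob 0.2696435519565879 angle 1.1906487860020891
[[0.54, 0.2433, 0.021], [0.55, 0.2402, 0.0215], [0.56, 0.2362, 0.0202], [0.57, 0.234, 0.0221], [0.58, 0.2068, 0.0691], [0.59, 0.216, 0.0878], [0.6, 0.2333, 0.0528], [0.61, 0.217, 0.0346], [0.62, 0.2166, 0.0358], [0.63, 0.2172, 0.0331]]
push2 knob [0.50497632 0.25542245] slope -0.6831634561624988 hub [0.6041 0.1877] line y at knob 0.27044940587677285 angle 1.1918366722664495
[[0.54, 0.2434, 0.0218], [0.55, 0.2399, 0.0215], [0.56, 0.2361, 0.0216], [0.57, 0.233, 0.0216], [0.58, 0.2064, 0.0682], [0.59, 0.216, 0.0876], [0.6, 0.2332, 0.0535], [0.61, 0.2165, 0.0337], [0.62, 0.2166, 0.0352], [0.63, 0.2166, 0.0329]]
p4 knob [0.50578745 0.25534148] slope -0.6871357302394152 hub [0.6047 0.1874] line y at knob 0.26980354561624603 angle 1.1945399484749193
```

```bash
cat >> h.py <<'E'
HUB=np.array([.6195,.2170]); ZK=.190-D/1000   # TCP height with the tips 4 mm over the knob's foot
def kn(L,lift=0):
    th=np.pi+PSI-(L-.675); return np.array([*(HUB+.12*np.array([np.cos(th),np.sin(th)])),ZK+lift])
def ang():
    p=get_state()["tool_pos"]; return (.675+np.pi+PSI-np.arctan2(p[1]-HUB[1],p[0]-HUB[0])%(2*np.pi))
def arc(L1,lift=0,speed=.08,stop=None):
    L0_=ang(); n=max(1,int(np.ceil(abs(L1-L0_)/.2)))
    for L in np.linspace(L0_,L1,n+1)[1:]:
        if movel(kn(L,lift),speed=speed,stop_force=stop): return True
    return False
E
python3 - <<'E'
from h import *
q=down(PSI); command_gripper(.055); L=.914
print([ik(kn(x),q) is not None for x in (0,.4,.9,1.35)])
reach(kn(L,.08),q); hit=movel(kn(L),speed=.1,stop_force=8); print("down",hit,get_state()["tool_pos"][2]-ZK)
command_gripper(0); s=get_state(); print("gap",s["finger_gap"],s["contact_force"].round(1),s["clock"])
hit=arc(1.32,stop=30); s=get_state(); print("fwd",hit,ang(),s["contact_force"].round(1),s["finger_gap"],s["clock"])
c=read_camera("top"); save(c,"lv.png",(150,80,310,220),3)
E
```

```text
[True, True, True, True]
down False 0.0005731327143521092
gap 0.030556797884137572 [-1.1 -0.8  2.2] 76.775
fwd False 1.3195122018630454 [-2.4  0.7  5.4] 0.030399543556451417 77.825
```

View pics/lv.png

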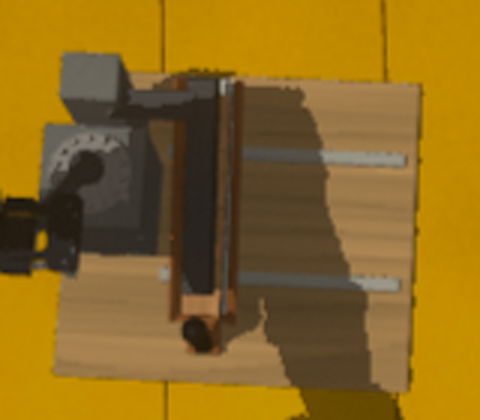

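The lever points from its hub at (88,165) to the gripper at (40,230), so it followed. The fingers seem to hold the cap rim, as the gap is 30.5 mm. I'll try the lift and the swing back.

```bash
cat >> h.py <<'E'
def back(L=.03,lift=.014):
    p=get_state()["tool_pos"]; movel([p[0],p[1],ZK+lift],speed=.05); s=get_state(); print("lifted F",s["contact_force"].round(1),"gap",round(s["finger_gap"],4))
    arc(L,lift,speed=.12)
    s=get_state(); print("back",round(ang(),3),s["contact_force"].round(1),"gap",round(s["finger_gap"],4))
E
python3 - <<'E'
from h import *
print(get_state()["contact_force"].round(1)); back()
c=read_camera("side"); save(c,"lift.png",(130,150,300,290),3); print(get_state()["clock"])
E
```

```text
[-1.9  0.   3.9]
lifted F [ 1.  -1.6 -8.3] gap 0.0302
back 0.03 [ 0.6  0.9 -7.4] gap 0.0304
80.6917
```

View pics/lift.png

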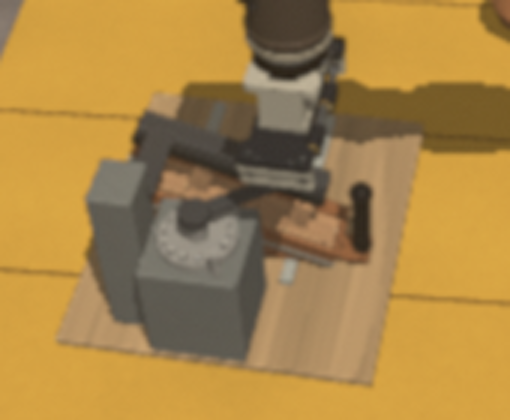

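The lever lifted (−8 N) and swung back with the gripper. Next I'll run ratchet strokes until the solid stop.

```bash
cat >> h.py <<'E'
def letdown():
    for k in range(6):
        p=get_state()["tool_pos"]; hit=movel([p[0],p[1],ZK],speed=.03,stop_force=13)
        s=get_state(); print(" let",round(ang(),3),hit,round((s["tool_pos"][2]-ZK)*1000,1),"F",s["contact_force"].round(1))
        if not hit: return True
        arc(ang()+.06,s["tool_pos"][2]-ZK,speed=.03)
    return False
def stroke(to=1.32):
    ok=letdown(); hit=arc(to,stop=30); wait(.1); s=get_state(); print("fwd",ok,hit,round(ang(),3),s["contact_force"].round(1),"gap",round(s["finger_gap"],4),"t",round(s["clock"],1)); return hit
E
python3 - <<'E'
from h import *
for i in range(2):
    if stroke(): break
    back()
E
```

```text
let 0.028 True 3.6 F [ 5.4 -1.4 -6.2]
 let 0.08 False 0.2 F [-0.1 -4.3  2. ]
fwd True False 1.318 [-1.3  0.7  4.9] gap 0.0305 t 84.7
lifted F [ 1.5 -2.  -7.8] gap 0.0303
back 0.03 [-0.6 -0.2 -8. ] gap 0.0302
 let 0.026 True 3.1 F [ 5.9 -1.5 -7.4]
 let 0.079 False 0.2 F [-0.6 -5.3  0.9]
fwd True False 1.318 [-3.8  2.9  5. ] gap 0.0303 t 91.5
lifted F [ 1.3  0.7 -9. ] gap 0.0307
back 0.033 [-3.5 -1.6 -7.5] gap 0.0299
```

Run:
```python
from h import *
for i in range(3):
    if stroke(): break
    back()
c=read_camera("side"); save(c,"st.png",(130,150,300,290),3)
```

```text
let 0.029 True 3.2 F [ 4.5 -1.8 -7.3]
 let 0.087 False 0.4 F [-1.9 -5.2 -2.6]
fwd True False 1.317 [-4.8  4.   2. ] gap 0.0305 t 98.3
lifted F [-1.2  1.9 -7.4] gap 0.0305
back 0.026 [-4.5 -3.  -8.4] gap 0.03
 let 0.02 True 2.8 F [ 5.8 -1.2 -7.9]
 let 0.073 False 0.4 F [-2.7 -5.  -1.9]
fwd True True 0.275 [  3.9 -13.7  -3.1] gap 0.0303 t 102.9
```

View pics/st.png

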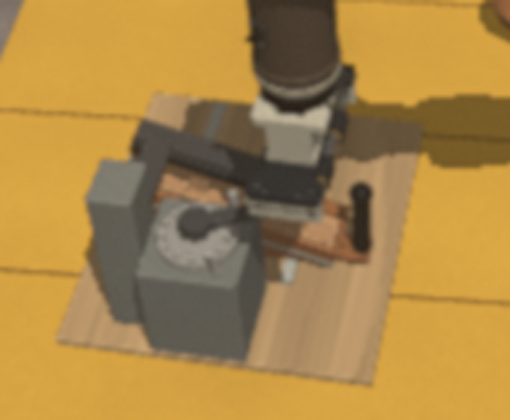

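It stopped firmly at a lever angle of 0.275. I'll check that this is the solid stop by pushing harder, then look at the bar height.

Run:
```python
from h import *
print(ang(),get_state()["contact_force"].round(1))
hit=arc(ang()+.35,speed=.04,stop=42); print(hit,ang(),get_state()["contact_force"].round(1)); wait(.2); s=get_state(); print(ang(),s["contact_force"].round(1),s["finger_gap"],(s["tool_pos"][2]-ZK))
# relax: release the knob, rise, look
arc(ang()-.03,speed=.05); command_gripper(.055); p=get_state()["tool_pos"]; movel([p[0],p[1],ZK+.1])
reach((.48,.03,.33),down(0)); wait(.2); c=read_camera("wrist"); np.savez("pics/fin.npz",**c); save(c,"fin.png")
for n in("push2","fin"):
    c=dict(np.load(f"pics/{n}.npz")); W=cloud(c).reshape(-1,3); b=LR.inv().apply(W-L0)*1000
    s=(b[:,1]>128)&(b[:,1]<152)&(W[:,0]>.5)&(W[:,0]<.6)&(b[:,2]>85); print(n,"bar top lane z",np.median(b[s,2]).round(2),s.sum())
    s=(W[:,2]>.226)&(W[:,2]<.245)&(W[:,0]<.6)&(W[:,1]>.1); print("cap",((W[s].min(0)+W[s].max(0))/2).round(4),np.median(W[s,2]).round(4)) 
    s=(W[:,2]>.105)&(W[:,2]<.145)&(abs(W[:,0]-.45)<.03)&(abs(W[:,1]-.11)<.06); print("ball",W[s].min(0).round(4),W[s].max(0).round(4))
print(get_state()["clock"])
```

```text
0.27299009685265485 [  5.7 -14.2  -1.5]
False 0.6295767111419592 [ 5.6 -1.1  1.7]
0.6276185174303381 [ 5.6 -1.1  1.6] 0.03026574837322362 0.0007398828634000709
push2 bar top lane z 101.13 3483
cap [0.5055 0.2553 0.2307] 0.2327
ball [0.4431 0.1004 0.1051] [0.4693 0.1274 0.1387]
fin bar top lane z 372.37 1927
cap [0.4992 0.2197 0.2311] 0.2328
ball [0.4439 0.1006 0.1066] [0.4697 0.1277 0.139 ]
107.225
```

View pics/fin.png

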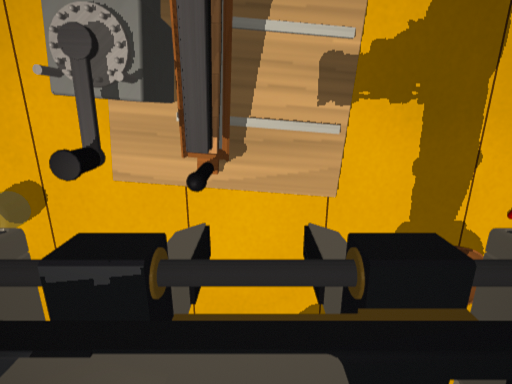

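The 30 N stop was premature: the lever went on to 0.63 without reaching 42 N. Handle and trough are unchanged. I'll regrip and carry on.

```bash
cat >> h.py <<'E'
def bardrop(n="fin"):
    r=[]
    for n in("push2",n):
        c=dict(np.load(f"pics/{n}.npz")); W=cloud(c).reshape(-1,3); b=LR.inv().apply(W-L0)*1000
        s=(b[:,1]>128)&(b[:,1]<152)&(W[:,0]>.5)&(W[:,0]<.6)&(b[:,2]>70)&(b[:,2]<115); r.append(np.median(b[s,2]))
    return r,r[0]-r[1]
E
python3 - <<'E'
from h import *
print("bar",bardrop())
q=down(PSI); L=.61
reach(kn(L,.08),q); hit=movel(kn(L),speed=.1,stop_force=8); command_gripper(0); s=get_state(); print("gap",s["finger_gap"],hit,ang(),s["contact_force"].round(1))
for L in np.arange(.7,1.33,.1):
    hit=movel(kn(L),speed=.04,stop_force=45); wait(.1); s=get_state(); print(round(L,2),hit,round(ang(),3),s["contact_force"].round(1))
    if hit: break
print(s["clock"])
E
```

```text
bar ([np.float64(99.99105826680633), np.float64(84.02580679967494)], np.float64(15.965251467131395))
gap 0.030197741818940905 False 0.6109037210736434 [-0.  -0.1  2.6]
0.7 False 0.685 [-3.3 -7.1  5.9]
0.8 False 0.746 [ -8.  -21.   11.8]
0.9 False 0.804 [-13.4 -34.7  17.6]
1.0 False 1.0 [ 8.5 -3.3 -2.4]
1.1 False 1.099 [ 7.2 -5.3 -0.9]
1.2 False 1.17 [ -4.1 -14.    8.2]
1.3 False 1.235 [-18.4 -23.2  19.9]
113.375
```

The bar is down about 16.0 mm of 16.2, so the first stop at 0.275 was already the solid one and the lever has since slipped over round tooth tops. I'll relax it within its play, release and check that it is seated.

Run:
```python
from h import *
movel(kn(1.215),speed=.03); wait(.2); s=get_state(); print(ang(),s["contact_force"].round(1),(s["tool_pos"][2]-ZK)*1000)
command_gripper(.055); p=get_state()["tool_pos"]; movel([p[0],p[1],ZK+.1])
reach((.48,.03,.33),down(0)); wait(.2); c=read_camera("wrist"); np.savez("pics/fin2.npz",**c); save(c,"fin2.png")
print("bar",bardrop("fin2"))
W=cloud(c).reshape(-1,3); s=(W[:,2]>.226)&(W[:,2]<.26)&(W[:,0]<.62)&(W[:,1]>.17)&(W[:,0]>.47); k=((W[s].min(0)+W[s].max(0))/2); print("cap",k.round(4),"top z",np.median(W[s,2]).round(4),"L",.675+np.pi+PSI-np.arctan2(k[1]-HUB[1],k[0]-HUB[0])%(2*np.pi),"r",np.hypot(*(k[:2]-HUB)))
s=(W[:,2]>.105)&(W[:,2]<.145)&(abs(W[:,0]-.45)<.03)&(abs(W[:,1]-.11)<.06); print("ball",W[s].min(0).round(4),W[s].max(0).round(4),get_state()["clock"])
```

```text
1.181866580541536 [ -5.4 -14.9  10.2] 0.20629193671345414
bar ([np.float64(99.99105826680633), np.float64(84.00585293437558)], np.float64(15.985205332430752))
cap [0.5128 0.2696 0.2309] top z 0.2327 L 1.0506233771516507 r 0.11896407844995747
ball [0.4426 0.1007 0.1057] [0.4693 0.1276 0.1399] 116.8083
```

View pics/fin2.png

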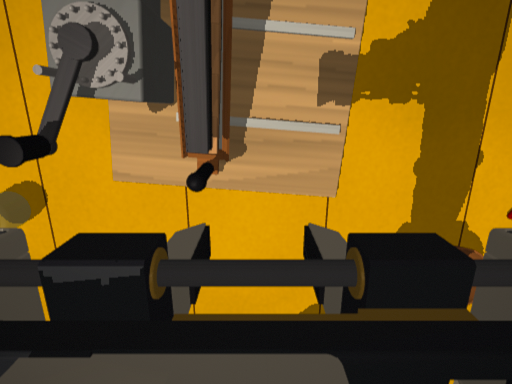

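The lever is down on its teeth, with its cap at the starting height of 0.2327 m. The bar stays at its end, with the drop reading 15.97 and then 15.99 mm, and the trough is home. I'll hand the job in.

```bash
python3 -c "
from workcell import *
print(finish_job(), get_state()['clock'])"
```

```text
the job is handed in; nothing more can be done
the job is handed in; nothing more can be done
```

I handed the job in at about 117 s: all four stamps are queued from the foot stop, the trough is home at its hard stop, the bar is down about 16 mm and no longer moving, and the lever is left down on its teeth; it slipped forward over the round tooth tops twice during the final tightening, with the bar unchanged.

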